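# Clear the light plate and hold the ball tray over it

## Robot

A 7-joint arm with a two-finger parallel gripper is mounted at the origin on the work surface. World frame = base frame: x ahead of the robot, y to its left, z up, the work surface at z = 0. Lengths are in m, angles in rad, forces in N, time in s.
With the tool pointing down it reaches from about 0.35 to 0.9 m from the base axis. Payload 8.1 kg.
Tool frame: the origin (TCP) lies between the finger pads, 19 mm behind the fingertips; this is the grasp point; z points along the fingers, x is the direction in which the jaws open and shut, and the axes are right-handed (so a half turn about z gives the same grasp; the last joint's range is limited). The gripper opens to 92 mm and grips with 3 to 60 N. Pads are 19 mm wide; open, the fingers measure 130 mm over their backs; the gripper's body (75 mm by 190 mm) begins 47 mm behind the grasp point.
Start: joints at [1.009, 0.434, 0.025, 1.573, -0.012, 1.134, -0.075], TCP at [0.277, -0.56, 0.246] pointing down, gripper open.
Joint ranges: [-2.62, 2.62], [-0.44, 2.09], [-1.27, 1.32], [0.08, 2.57], [-1.32, 4.46], [0.12, 2], [-2.74, 2.74]. Speed limits (rad/s): [2.22, 2.22, 3.01, 3.01, 3.14, 3.14, 3.14].

## Interface

Orientations are given as a rotation vector (axis times angle).
In Python, from cell import arm gives the robot as it stands. The module is installed in compiled form; this text tells all that it offers.
- The arm moves only by the tool play_rows, never from a script. Its argument "motion" is a list of rows, each a list of 7 numbers: the gripper's target within -1 to 1 (fully open at 1, half-way at 0, shut at -1), then the shift along the tool's x, y, z in mm, then the turn, a rotation vector about the tool's x, y, z in rad. In form: [[claw, tx, ty, tz, ax, ay, az], ...]. A call has 1 to 10 rows; each row is the pose to reach, as a shift and turn from the pose measured when the call began, along the tool's axes at that moment; what a row does not reach only later rows make up. A row lasts 1/10 s, in which the tool goes at most 50 mm and 8.59 degrees, less where a joint would pass 70% of its speed; a pose out of reach is approached as far as the arm can. A call with a gripper value outside its range is refused whole. The fingers move at their own pace and stop on an object; "force" is the grip in N (left out, the last holds). Time passes only in rows, so rows that repeat a pose let the fingers close. It gives the time, the measured TCP pose, the force and the opening at its end, in the units of the state.
- arm.observe(): the state, without advancing time (a new reading comes with each control period).
- arm.get_image(name): name is "scene" or "side" or "wrist"; returns a dict with "img" (384x512x3 uint8, blue, green, red), "depth" (384x512 float32, m along the optical axis (not along the pixel's ray), 0 where there is no reading), "K" (3x3 intrinsics, pixels), "rvec" (rotation vector, rad) and "tvec" (3), from world to camera coordinates, as OpenCV has them. Camera axes: x right, y down, z forward; pixel columns grow to the right and rows downward; lengths in m; the calibration is good to about 2 mm. A picture is of the moment at which its call begins.
- arm.sign_off(): hands the job in, once; it reports no verdict.
Trained networks look in a picture, given as the dict that the camera call returned (one of the last four; its "shot" number tells which), for a name from the list of things; names that differ only in an ending like _2 or _b are one class to them, and where a whole thing is asked for, a point or a joint stands for the part that bears it (a point fixed in the world has none). Each returns a list of dicts, best first, with "score" (0 to 1); they miss things now and then, are a little off and sometimes report something else, mostly with a low value. They report only what shows in the picture. A call takes as long as a camera call.
- arm.look_for(picture, query): "box" ([left, top, width, height] as shares, 0 to 1, of the picture: columns of its width, rows of its height, round what is visible of it).
The state is a dict: "clock": time; "joints": joint angles; "dq": joint speeds; "joint_efforts": joint torques, N m; "position": TCP position; "ee_rot": TCP orientation; "force": force on the tool from outside, world axes, zero at the start; "ft_torque": the same for the moment, N m; "width": opening from 0.0 (shut) to 1.0 (fully open).
Only numpy, scipy, OpenCV 4.12 (cv2) and the standard library are available. Lean on these libraries where they do the work, as an engineer would, in place of code of your own. Each camera call takes 0.05 s, during which the arm holds its last target. There are 200 camera calls.

## Task

Clear the two slats off the light plate by laying them as the next crosswise layer of the slat tower, flat, side by side and straight above its bottom pair, and let go of them. Then pick up the blue tray (the orange handle is there for that) and carry it over the light plate, never tipping it so far that the steel ball could roll out of its pocket, and not touching the ball with the fingers. Finish while holding the tray still and level, centred about 15 cm above the light plate, gripped and not set down, with the tower still standing and the other things on the bench left where they are.

Things in the scene. Friction and masses are not known exactly. Their poses are not given: they have to be found in the camera images.
- light_plate: White inspection light plate fixed to the bench, 170 (its x) x 150 (its y) x 12 mm high, a small green dot near its +x edge. Origin: centre of its underside on the bench. Two slats lie on it at the start, roughly parallel to its x and about 84 mm apart in its y.
- crib_base: Fixed plywood board 150 x 150 x 8 mm under the slat tower. Origin: centre of its underside. Four loose slats like slat_a lie on it: the bottom pair along the board's x, centred at its y = +42 and -42 mm; across them a pair along its y, at x = +42 and -42 mm, top 36 mm above the bench. The third layer goes on these, along x, at y = +42 and -42 mm.
- slat_a: One of the two loose dark steel-coloured slats lying on the light plate: 130 (its x) x 20 (its y) x 14 mm high (its z), about 60 g. Origin: centre of its underside, 12 mm above the bench at the start. Either slat may go to either side of the tower.
- slat_b: The other slat on the light plate, the same as slat_a.
- tray: Blue tray on the bench, 160 (its x) x 70 (its y) mm, floor 6 mm thick, rim 12 mm high, about 200 g. Origin: centre of its underside. Upright orange handle block at its centre: 34 mm along x, 14 mm thick along y, top 58 mm above the underside; pinch it across the 14 mm from above. White pocket ring with the ball at x = +52 mm, dark sample cell fixed at x = -52 mm.
- tray_grip (a point): Point in the middle of the tray's handle, 40 mm above the tray's underside (18 mm below the handle's top): a good TCP position for gripping it. Axes as the tray's.
- tray_pocket (a point): Centre of the ball when it sits centred in the tray's pocket: 52 mm along the tray's +x, 18.5 mm above its underside. The pocket is a white ring, 20 mm inside diameter, 3 mm high: the ball rolls over it when the tray tips about 40 degrees or is jerked as hard.
- ball_center (a point): Centre of the loose steel ball, 25 mm in diameter, 64 g, in the tray's pocket.
- flux_jar: Bystander: amber jar, 44 mm in diameter, 55 mm high. Origin: centre of its underside.
- spool: Bystander: standing solder spool with red flanges, 60 mm in diameter, 42 mm high. Origin: centre of its underside.
- screwdriver: Bystander: screwdriver with a yellow handle lying near the robot, 160 mm long along its x.
- cell_stack: Bystander: stack of dark solar cells, 78 x 78 x 12 mm. Origin: centre of its underside.
- tape_dispenser: Bystander: grey tape dispenser, 150 (its x) x 55 x 84 mm high. Origin: centre of its underside.

How it is judged:
By the outcome, as a careful person would: the job done as asked, in the order asked, and still so for the second after the job is handed in, while the arm keeps its last pose, push and grip.
It also fails if it takes over 72 s, if anything falls off the work surface, if the arm or the gripper's body presses on something with over 40 N, if the wrist force passes 120 N, or if a joint passes its speed limit or range.

## Working session

There is one attempt and no reset: what is moved stays moved. The work goes in short steps, Python scripts to look and compute and a tool call to move; the robot and the scene stay as the last step left them, time stands still between calls to the robot, and variables do not carry over. Pictures are saved under pics/ and viewed, on a budget of 10 in all, crops included, one or two more only if the job needs it, and the job is handed in when it is done.

Besides the shell and the picture viewer there is one more tool, called after "Call:" as name(argument=value, ...) on one line, values as JSON. play_rows: Moves the arm, as the interface text tells. Its arguments: {"type":"object","properties":{"motion":{"type":"array"},"force":{"type":"number"}},"required":["motion"]}

```bash
mkdir -p pics
cat > h.py <<'E'
import numpy as np, cv2
from cell import arm
from scipy.spatial.transform import Rotation as R
def pts(d):
    """world xyz map"""
    K=d["K"];z=d["depth"];h,w=z.shape
    u,v=np.meshgrid(np.arange(w),np.arange(h))
    c=np.stack([(u-K[0,2])/K[0,0]*z,(v-K[1,2])/K[1,1]*z,z],-1)
    Rm=cv2.Rodrigues(np.array(d["rvec"],float))[0]
    p=(c-np.array(d["tvec"]).reshape(3))@Rm
    p[z==0]=np.nan
    return p
def shift(target,rot=None):
    s=arm.observe();T=R.from_rotvec(s["ee_rot"])
    t=T.inv().apply(np.array(target)-s["position"])*1000
    return t.round(1),None if rot is None else (T.inv()*rot).as_rotvec().round(4)
E
python3 - <<'E'
from h import *
s=arm.observe();print(s)
d={n:arm.get_image(n) for n in("scene","side")}
cv2.imwrite("pics/a.png",d["scene"]["img"]);cv2.imwrite("pics/b.png",d["side"]["img"])
for n in d:
  np.savez(n,**{k:np.array(v) for k,v in d[n].items()})
  P=pts(d[n])
  for q in["light_plate","crib_base","slat_a","tray","tray_grip","ball_center","flux_jar","spool","screwdriver","cell_stack","tape_dispenser"]:
    for r in arm.look_for(d[n],q)[:3]:
      b=np.array(r["box"])*[512,384,512,384];u,v=int(b[0]+b[2]/2),int(b[1]+b[3]/2)
      print(n,q,round(r["score"],2),b.round(),P[v,u].round(3))
E
```

```text
{'clock': 0.0, 'joints': array([ 1.00941235,  0.43522126,  0.02495439,  1.57409621, -0.01161339,
        1.13397221, -0.07508884]), 'dq': array([-6.71559448e-04, -1.97160054e-03, -5.03467719e-04,  8.87646288e-05,
       -1.00623078e-03,  5.16263984e-04,  6.86608372e-04]), 'joint_efforts': array([-1.35902999e-03, -6.67856312e+01,  9.84846130e-01, -3.14460576e+01,
       -6.05831738e-02,  4.28399455e-02,  1.42158387e-04]), 'position': array([ 0.27654103, -0.55996158,  0.24474613]), 'ee_rot': array([-2.66772787e+00,  1.65781315e+00,  2.16447527e-03]), 'force': array([ 0.32519335,  0.72434086, -0.44594189]), 'ft_torque': array([ 3.69538374e-05, -4.26467175e-02,  2.43724083e-02]), 'width': 1.002398750602462}
scene light_plate 0.66 [159. 132.  64.  45.] [ 0.482 -0.29   0.009]
scene crib_base 0.89 [294. 202.  62.  49.] [0.535 0.254 0.008]
scene crib_base 0.22 [275. 265.  18.  19.] [0.77  0.222 0.051]
scene slat_a 0.55 [178. 149.  34.  19.] [ 0.494 -0.26   0.021]
scene slat_a 0.55 [168. 131.  32.  23.] [ 0.461 -0.327  0.027]
scene tray 0.77 [231. 183.  39.  42.] [0.579 0.006 0.025]
scene tra
[... 639 characters left out ...]
0.014]
side slat_a 0.72 [283. 137.  29.  12.] [ 0.452 -0.316  0.026]
side slat_a 0.71 [275. 148.  27.  16.] [ 0.481 -0.233  0.026]
side slat_a 0.43 [216. 148.  16.  19.] [ 0.749 -0.171  0.034]
side tray 0.63 [239. 191.  44.  23.] [0.56  0.018 0.008]
side tray_grip 0.39 [191. 229.  16.  14.] [0.751 0.235 0.049]
side flux_jar 0.75 [191. 228.  17.  14.] [0.747 0.233 0.054]
side spool 0.69 [216. 148.  14.  19.] [ 0.749 -0.171  0.034]
side screwdriver 0.44 [238. 195.  43.  19.] [0.563 0.024 0.002]
side cell_stack 0.48 [287. 108.  17.  14.] [ 0.482 -0.509  0.014]
side tape_dispenser 0.58 [272. 149.  27.  12.] [ 0.496 -0.252  0.01 ]
side tape_dispenser 0.57 [218. 318.  49.  21.] [0.53  0.541 0.054]
```

View both.

Run:
```python
import cv2,numpy as np
a=cv2.imread("pics/a.png")[100:300,110:450];b=cv2.imread("pics/b.png")[90:350,150:350]
a=cv2.resize(a,None,fx=1.45,fy=1.45,interpolation=3)
a=cv2.resize(cv2.imread("pics/a.png")[105:305,115:435],(480,300),interpolation=3)
b=cv2.resize(b,(308,400),interpolation=3)
o=np.zeros((400,800,3),np.uint8);o[:300,:480]=a;o[:,490:798]=b
cv2.imwrite("pics/c.png",o)
```

```text
(no output)
```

View pics/c.png

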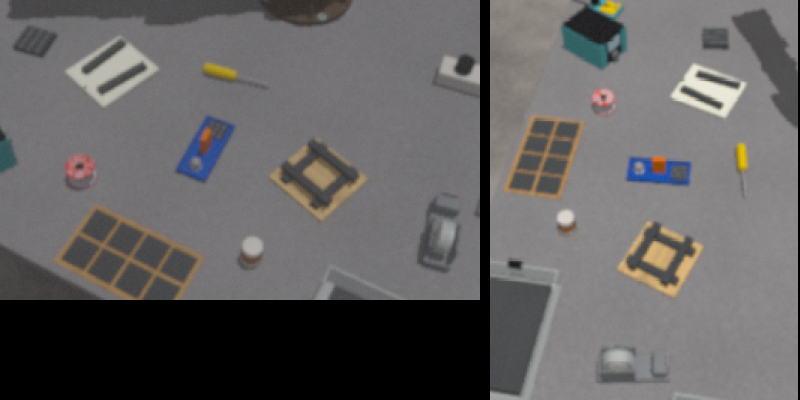

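Run:
```python
from h import *
s=arm.observe();T=R.from_rotvec(s["ee_rot"]);print(T.as_matrix().round(3))
print(shift([.47,-.29,.34]))
d=arm.get_image("wrist");Rm=cv2.Rodrigues(np.array(d["rvec"],float))[0]
print("cam",-Rm.T@np.array(d["tvec"]).ravel(),Rm[2],d["K"])
```

```text
[[ 0.443 -0.897 -0.   ]
 [-0.897 -0.443  0.   ]
 [-0.     0.    -1.   ]]
(array([-156.9, -293. ,  -94.5]), None)
cam [ 0.3533731  -0.52212545  0.38485401] [-0.27918679 -0.13842096 -0.95020754] [[332.24436155   0.         258.43825955]
 [  0.         332.24436155 194.95209555]
 [  0.           0.           1.        ]]
```

Call:
play_rows(motion=[[1,-20,-37,-15,0,0,0],[1,-40,-73,-30,0,0,0],[1,-60,-110,-45,0,0,0],[1,-80,-147,-55,0,0,0],[1,-100,-184,-65,0,0,0],[1,-120,-220,-75,0,0,0],[1,-140,-257,-85,0,0,0],[1,-157,-293,-95,0,0,0],[1,-157,-293,-95,0,0,0],[1,-157,-293,-95,0,0,0]])

```text
clock: 2.25
position: [0.4705, -0.2891, 0.3407]
ee_rot: [2.67, -1.655, 0.001]
force: [0.4, -0.8, -0.2]
width: 0.997
```

Run:
```python
from h import *
s=arm.observe();print(s["clock"],s["position"],s["ee_rot"],s["joints"].round(2))
d=arm.get_image("wrist");np.savez("w1",**{k:np.array(v) for k,v in d.items()});cv2.imwrite("pics/w1.png",d["img"])
P=pts(d)
for q in["light_plate","slat_a"]:
    for r in arm.look_for(d,q)[:3]:
      b=np.array(r["box"])*[512,384,512,384];u,v=int(b[0]+b[2]/2),int(b[1]+b[3]/2)
      print(q,round(r["score"],2),b.round(),P[v,u].round(3))
```

```text
2.25 [ 0.47054385 -0.28912117  0.34071968] [ 2.67022611e+00 -1.65494977e+00  7.53388021e-04] [ 0.54  0.26 -0.11  1.6   0.03  1.29 -0.69]
light_plate 0.57 [187.  66. 154. 151.] [ 0.485 -0.291  0.013]
slat_a 0.96 [205.  90.  81.  73.] [ 0.494 -0.256  0.025]
slat_a 0.66 [243. 138.  72.  72.] [ 0.454 -0.328  0.027]
```

View pics/w1.png

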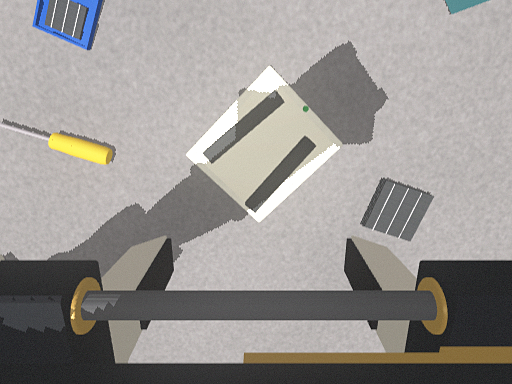

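```bash
cat >> h.py <<'E'
def rects(d,mask,minarea=60):
    P=pts(d);n,l,st,_=cv2.connectedComponentsWithStats(mask.astype(np.uint8))
    out=[]
    for i in range(1,n):
        if st[i,4]<minarea: continue
        q=P[l==i];q=q[~np.isnan(q[:,0])]
        (cx,cy),(a,b),an=cv2.minAreaRect((q[:,:2]*1000).astype(np.float32))
        if a<b:a,b,an=b,a,an+90
        print("c",round(cx),round(cy),"size",round(a),round(b),"longdir deg",round((an+90)%180-90,1),"z med",round(np.median(q[:,2])*1000,1),"mean",(q.mean(0)*1000).round(1),st[i])
        out.append((cx,cy,a,b,an))
    return out
E
python3 - <<'E'
from h import *
d=dict(np.load("w1.npz"));P=pts(d)
g=d["img"].max(2);reg=np.zeros(g.shape,bool);reg[60:225,185:345]=1
m=reg&(g<110)&(P[...,2]>.017)&(P[...,2]<.035);m=cv2.morphologyEx(m.astype(np.uint8),cv2.MORPH_OPEN,np.ones((3,3)))
rects(d,m)
m=reg&(g>150)&(P[...,2]>.006)&(P[...,2]<.018);print("plate");rects(d,(P[...,2]>.006)&reg)
hsv=cv2.cvtColor(d["img"],cv2.COLOR_BGR2HSV);print("dot",np.nanmedian(P[100:120,298:316][(hsv[100:120,298:316,1]>120)],0))
d=dict(np.load("scene.npz"));P=pts(d);hsv=cv2.cvtColor(d["img"],cv2.COLOR_BGR2HSV)
print("tray");rects(d,(abs(hsv[...,0]-112.)<14)&(hsv[...,1]>120)&(P[...,0]<.7)&(P[...,1]>-.1))
print("orange");rects(d,(hsv[...,0]<14)&(hsv[...,1]>180)&(abs(P[...,0]-.57)<.06)&(abs(P[...,1])<.06),5)
print("board");rects(d,(P[...,2]>.005)&(abs(P[...,0]-.535)<.13)&(abs(P[...,1]-.254)<.13))
print("slats");rects(d,(P[...,2]>.028)&(abs(P[...,0]-.535)<.13)&(abs(P[...,1]-.254)<.13))
E
```

```text
c 511 -264 size 84 19 longdir deg -23.7 z med 25.9 mean [ 512.5 -265.7   25.9] [235  94  48  48 774]
c 453 -330 size 130 20 longdir deg -14.3 z med 25.9 mean [ 457.6 -330.4   25.6] [ 245  137   70   71 1274]
plate
c 474 -295 size 170 150 longdir deg -18.5 z med 12.6 mean [ 479.4 -293.5   15.3] [  186    65   157   157 12442]
dot [ 0.54942615 -0.3206625   0.01383627]
tray
c 567 7 size 160 69 longdir deg 3.5 z med 7.6 mean [582.5   9.6   7.7] [233 183  38  42 465]
orange
c 573 10 size 20 6 longdir deg 6.2 z med 58.6 mean [572.4   9.4  58. ] [250 194   4   5  11]
board
c 520 254 size 163 159 longdir deg -17.9 z med 14.7 mean [529.8 256.5  19.7] [ 294  197   66   55 1808]
slats
c 482 267 size 130 24 longdir deg 71.9 z med 35.8 mean [483.1 269.   35.5] [320 197  35  29 265]
c 561 240 size 131 24 longdir deg 70.9 z med 35.8 mean [562.7 242.1  35.8] [302 212  35  30 278]
```

Run:
```python
from h import *
d=dict(np.load("w1.npz"));P=pts(d)
reg=np.zeros(P.shape[:2],bool);reg[60:225,185:345]=1
rects(d,reg&(P[...,2]>.021)&(P[...,2]<.032))
```

```text
c 490 -255 size 130 20 longdir deg -23.8 z med 25.8 mean [ 492.1 -255.6   25.8] [ 203   90   81   73 1446]
c 453 -331 size 130 20 longdir deg -14.3 z med 25.9 mean [ 455.3 -330.7   25.8] [ 245  136   71   76 1313]
```

Call:
play_rows(motion=[[0,0,0,50,0,0,-0.15],[0,0,0,90,0,0,-0.3],[0,0,0,130,0,0,-0.45],[0,0,0,150,0,0,-0.6],[0,0,0,150,0,0,-0.75],[0,0,0,150,0,0,-0.9],[0,0,0,150,0,0,-1.05],[0,0,0,150,0,0,-1.2],[0,0,0,150,0,0,-1.35],[0,0,0,150,0,0,-1.45]])

```text
clock: 3.4
position: [0.4677, -0.2926, 0.1898]
ee_rot: [3.096, 0.53, -0.003]
force: [-1.3, -0.5, 0.0]
width: 0.502
```

```bash
python3 - <<'E'
from h import *
th=np.radians(-18.5)
def rot(deg): # tool x along world angle deg, z down
    a=np.radians(deg);x=np.array([np.cos(a),np.sin(a),0]);z=np.array([0,0,-1.]);return R.from_matrix(np.stack([x,np.cross(z,x),z],1))
print(arm.observe()["joints"].round(2))
for dg in(71.5,75.7): print(shift([.453,-.330,.033],rot(dg)))
E
cat >> h.py <<'E'
def rot(deg):
    """tool x along world angle deg, z down"""
    a=np.radians(deg);x=np.array([np.cos(a),np.sin(a),0]);z=np.array([0,0,-1.]);return R.from_matrix(np.stack([x,np.cross(z,x),z],1))
E
```

```text
[ 0.77  0.41 -0.41  1.8   0.19  0.98  0.62]
(array([-26. ,  30.4, 156.9]), array([-9.000e-04,  1.500e-03, -9.089e-01]))
(array([-26. ,  30.4, 156.9]), array([-0.001 ,  0.0015, -0.9822]))
```

Call:
play_rows(motion=[[0,-26,30,0,0,0,-0.15],[0,-26,30,20,0,0,-0.3],[0,-26,30,40,0,0,-0.45],[0,-26,30,60,0,0,-0.6],[0,-26,30,70,0,0,-0.75],[0,-26,30,80,0,0,-0.9],[0,-26,30,90,0,0,-0.98],[0,-26,30,100,0,0,-0.98],[0,-26,30,110,0,0,-0.98],[0,-26,30,115,0,0,-0.98]])

```text
clock: 4.4
position: [0.4522, -0.3299, 0.0738]
ee_rot: [-2.484, -1.92, 0.004]
force: [-0.0, 0.1, 0.3]
width: 0.499
```

Run:
```python
from h import *
print(arm.observe()["joints"].round(2),arm.observe()["position"])
print(shift([.453,-.330,.033],rot(75.7)))
```

```text
[ 0.94  0.6  -0.57  1.88  0.45  0.79  1.44] [ 0.45217657 -0.32993209  0.07379179]
(array([ 0.2,  0.9, 40.8]), array([-0.0028,  0.0008, -0.0053]))
```

Call:
play_rows(motion=[[0,0,1,15,0,0,0],[0,0,1,30,0,0,0],[0,0,1,38,0,0,0],[0,0,1,40,0,0,0],[0,0,1,40,0,0,0],[-1,0,1,40,0,0,0],[-1,0,1,40,0,0,0],[-1,0,1,40,0,0,0],[-1,0,1,40,0,0,0],[-1,0,1,40,0,0,0]], force=25)

```text
clock: 5.4
position: [0.4532, -0.3304, 0.0341]
ee_rot: [-2.485, -1.92, 0.004]
force: [-0.4, -1.3, 3.9]
width: 0.212
```

Call:
play_rows(motion=[[-1,0,0,-10,0,0,0],[-1,0,0,-40,0,0,0],[-1,0,0,-80,0,0,0],[-1,0,0,-120,0,0,0],[-1,0,0,-150,0,0,0],[-1,0,0,-150,0,0,0]])

```text
clock: 6.0
position: [0.4558, -0.331, 0.1891]
ee_rot: [2.481, 1.918, 0.0]
force: [0.1, 0.2, -0.7]
width: 0.214
```

Run:
```python
from h import *
s=arm.observe();print(s["joints"].round(2),s["position"],s["width"],s["force"],shift([.522,.1,.185],rot(71.5)),"jawang",np.degrees(np.arctan2(*R.from_rotvec(s["ee_rot"]).as_matrix()[[1,0],0])))
```

```text
[ 1.    0.47 -0.65  1.76  0.33  1.01  1.54] [ 0.45583799 -0.3310134   0.18913556] 0.21433213514331728 [ 0.13491705  0.21169767 -0.74434355] (array([433.8, -44.6,   2.4]), array([0.0049, 0.0034, 0.0682])) jawang 75.40566540239634
```

Call:
play_rows(motion=[[-1,30,-2,-10,0,0,0],[-1,75,-5,-25,0,0,0.02],[-1,120,-10,-40,0,0,0.03],[-1,165,-15,-50,0,0,0.04],[-1,210,-20,-60,0,0,0.05],[-1,255,-25,-70,0,0,0.06],[-1,300,-30,-80,0,0,0.07],[-1,345,-35,-80,0,0,0.07],[-1,390,-40,-80,0,0,0.07],[-1,434,-45,-80,0,0,0.07]])

```text
clock: 7.0
position: [0.5209, 0.1024, 0.2672]
ee_rot: [2.546, 1.83, -0.0]
force: [1.6, -0.1, -1.3]
width: 0.219
```

Run:
```python
from h import *
s=arm.observe();print(s["joints"].round(2),s["position"],s["width"],shift([.522,.254,.27],rot(71.5)))
```

```text
[ 0.3   0.37 -0.79  1.73  0.29  1.16  0.67] [0.52093384 0.102412   0.26716819] 0.21869384044340762 (array([144. , -47.3,  -3.6]), array([ 0.0048,  0.0037, -0.0018]))
```

Call:
play_rows(motion=[[-1,45,-15,0,0,0,0],[-1,90,-30,0,0,0,0],[-1,130,-43,0,0,0,0],[-1,144,-47,0,0,0,0],[-1,144,-47,0,0,0,0],[-1,144,-47,0,0,0,0]])

```text
clock: 7.6
position: [0.5223, 0.2527, 0.2658]
ee_rot: [2.546, 1.829, -0.003]
force: [0.5, -0.9, 0.2]
width: 0.214
```

Run:
```python
from h import *
s=arm.observe();print(s["joints"].round(2),s["position"])
d=arm.get_image("wrist");np.savez("w2",**{k:np.array(v) for k,v in d.items()});cv2.imwrite("pics/w2.png",d["img"])
P=pts(d);z=P[...,2];near=(abs(P[...,0]-.52)<.13)&(abs(P[...,1]-.254)<.13)
print("top");rects(d,near&(z>.029)&(z<.045),100)
print("low");rects(d,near&(z>.016)&(z<.028),40)
print("board");rects(d,near&(z>.004)&(z<.045),400)
```

```text
[-0.    0.46 -0.79  1.61  0.35  1.22  0.39] [0.52226806 0.25269773 0.26578818]
top
c 480 270 size 130 20 longdir deg 71.4 z med 35.9 mean [479.7 270.9  36. ] [ 203  114  119   19 2010]
c 544 199 size 37 20 longdir deg 71.0 z med 35.9 mean [543.7 199.   35.6] [206 186  32  18 534]
c 573 284 size 45 20 longdir deg 69.2 z med 35.9 mean [572.5 284.3  35.7] [280 186  38  19 642]
low
c 451 234 size 25 14 longdir deg 71.5 z med 21.9 mean [451.4 235.6  22.2] [211 100  24  14 248]
c 471 293 size 90 13 longdir deg 71.4 z med 22.4 mean [477.7 308.3  23. ] [238 101  82  13 297]
c 507 211 size 62 34 longdir deg -18.5 z med 22.0 mean [508.1 216.3  22. ] [207 133  30  54 933]
c 535 297 size 62 43 longdir deg -18.7 z med 22.0 mean [535.7 295.5  22.1] [280 133  37  54 957]
c 564 198 size 19 7 longdir deg 69.8 z med 22.1 mean [563.9 197.6  22. ] [220 204  16   6  95]
c 591 277 size 19 7 longdir deg 71.1 z med 22.1 mean [590.5 276.8  22. ] [288 204  16   6  95]
board
c 520 257 size 150 150 longdir deg 71.2 z med 20.7 mean [506.9 262.5  19.2] [  197    91   131   123 11346]
```

View pics/w2.png

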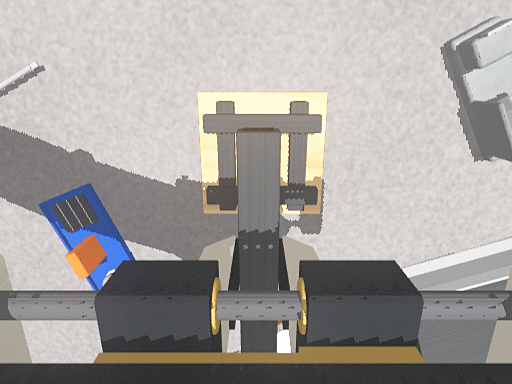

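Run:
```python
from h import *
d=dict(np.load("w2.npz"));P=pts(d)[120:250,225:295].reshape(-1,3)
s=arm.observe();T=R.from_rotvec(s["ee_rot"])
q=T.inv().apply(P-s["position"])*1000
q=q[(q[:,2]<30)&(q[:,2]>-5)&(q[:,1]<-25)]
print(len(q),np.percentile(q,[1,50,99],axis=0).round(1))
u=np.array([.317,.948]);c=np.array([.520,.257])
for sg in(1,-1): t=[*(c+sg*.042*u),.10];print(t,shift(t,rot(71.4)))
```

```text
3954 [[ -8.7 -67.    6.9]
 [  1.  -48.    8.3]
 [ 10.9 -25.6  16.2]]
[np.float64(0.5333140000000001), np.float64(0.296816), 0.1] (array([ 46.8,  -5. , 165.6]), array([ 0.0047,  0.0054, -0.0018]))
[np.float64(0.506686), np.float64(0.21718400000000002), 0.1] (array([-37.1,  -4.7, 166.1]), array([ 0.0047,  0.0054, -0.0018]))
```

Call:
play_rows(motion=[[-1,46,-3,30,0.005,0.005,0],[-1,46,-3,70,0.005,0.005,0],[-1,46,-3,110,0.005,0.005,0],[-1,46,-3,150,0.005,0.005,0],[-1,46,-3,175,0.005,0.005,0],[-1,46,-3,185,0.005,0.005,0],[-1,46,-3,185,0.005,0.005,0],[-1,46,-3,185,0.005,0.005,0]])

```text
clock: 8.45
position: [0.5359, 0.2951, 0.082]
ee_rot: [2.554, 1.83, 0.002]
force: [-0.1, 0.8, -0.5]
width: 0.214
```

Run:
```python
from h import *
s=arm.observe();print(s["joints"].round(2),s["position"],s["force"],shift([.5333-.0024,.2968+.0016,.058],rot(71.4)))
```

```text
[-0.14  0.69 -0.68  1.73  0.53  0.91  0.2 ] [0.53593233 0.29510507 0.08202379] [-0.06313498  0.8335703  -0.50609624] (array([ 1.5, -5.8, 24. ]), array([ 0.0009, -0.0008, -0.0028]))
```

Call:
play_rows(motion=[[-1,0,-1,8,0,0,0],[-1,0,-1,14,0,0,0],[-1,0,-1,19,0,0,0],[-1,0,-1,22,0,0,0],[-1,0,-1,24,0,0,0],[-1,0,-1,24,0,0,0],[-1,0,-1,24,0,0,0]])

```text
clock: 9.15
position: [0.5349, 0.2955, 0.0582]
ee_rot: [2.553, 1.83, 0.002]
force: [-1.3, -1.1, 1.8]
width: 0.215
```

Call:
play_rows(motion=[[-1,0,0,0.5,0,0,0],[-0.4,0,0,0.5,0,0,0],[-0.2,0,0,0.5,0,0,0],[-0.2,0,0,0,0,0,0],[-0.2,0,0,-20,0,0,0],[-0.2,0,0,-60,0,0,0],[-0.2,0,0,-110,0,0,0],[-0.2,0,0,-160,0,0,0],[-0.2,0,0,-200,0,0,0],[-0.2,0,0,-200,0,0,0]])

```text
clock: 10.15
position: [0.5364, 0.2978, 0.2644]
ee_rot: [2.553, 1.83, 0.017]
force: [-1.0, 0.5, -0.3]
width: 0.401
```

Run:
```python
from h import *
s=arm.observe();print(s["joints"].round(2),s["position"],s["width"])
d=arm.get_image("wrist");np.savez("w3",**{k:np.array(v) for k,v in d.items()})
P=pts(d);z=P[...,2];near=(abs(P[...,0]-.52)<.13)&(abs(P[...,1]-.254)<.13)
print("3rd");rects(d,near&(z>.043)&(z<.06),100)
print("top");rects(d,near&(z>.029)&(z<.042),100)
print(shift([.490,-.255,.2],rot(66.2)))
```

```text
[-0.08  0.51 -0.78  1.54  0.37  1.23  0.33] [0.53640028 0.29779846 0.26442818] 0.401203355627201
3rd
c 533 296 size 130 20 longdir deg -18.6 z med 50.0 mean [530.2 297.6  50. ] [ 245  102   19  118 2159]
top
c 475 254 size 96 20 longdir deg 71.3 z med 35.9 mean [474.5 254.2  35.7] [ 155  114   90   20 1736]
c 499 326 size 19 12 longdir deg -18.4 z med 35.9 mean [498.6 325.9  35.7] [264 114  12  19 227]
c 554 227 size 96 20 longdir deg 70.8 z med 36.0 mean [553.3 228.   35.7] [ 163  187   83   18 1433]
c 578 299 size 20 12 longdir deg -18.4 z med 35.9 mean [577.6 299.2  35.6] [264 187  11  18 189]
(array([-537.3,  133.9,   59.1]), array([ 0.0043, -0.0052,  0.088 ]))
```

Call:
play_rows(motion=[[0,-45,11,0,0,0,0],[0,-90,22,0,0,0,0.02],[0,-135,34,0,0,0,0.03],[0,-180,45,0,0,0,0.04],[0,-225,56,0,0,0,0.05],[0,-270,67,0,0,0,0.06],[0,-315,78,0,0,0,0.07],[0,-360,90,0,0,0,0.08],[0,-405,101,10,0,0,0.088],[0,-450,112,20,0,0,0.088]])

```text
clock: 11.2
position: [0.496, -0.1675, 0.2381]
ee_rot: [-2.632, -1.715, -0.009]
force: [1.0, -0.4, -0.8]
width: 0.501
```

Call:
play_rows(motion=[[0,-45,11,10,0,0,0],[0,-87,21,30,0,0,0],[0,-87,21,50,0,0,0],[0,-87,21,70,0,0,0],[0,-87,21,100,0,0,0],[0,-87,21,120,0,0,0],[0,-87,21,130,0,0,0],[0,-87,21,130,0,0,0]])

```text
clock: 12.0
position: [0.4794, -0.2546, 0.1058]
ee_rot: [-2.629, -1.713, -0.006]
force: [0.5, 0.4, -0.1]
width: 0.498
```

Run:
```python
from h import *
s=arm.observe();print(s["joints"].round(2),s["position"],s["width"],shift([.490,-.255,.033],rot(66.2)))
```

```text
[ 0.83  0.54 -0.6   1.89  0.4   0.83  1.17] [ 0.47938945 -0.25456709  0.10575155] 0.4981911905757439 (array([ 3.5,  9.9, 72.8]), array([-0.0008, -0.0054, -0.0004]))
```

Call:
play_rows(motion=[[0,3.5,10,30,0,-0.005,0],[0,3.5,10,60,0,-0.005,0],[0,3.5,10,70,0,-0.005,0],[0,3.5,10,72,0,-0.005,0],[0,3.5,10,72,0,-0.005,0],[-1,3.5,10,72,0,-0.005,0],[-1,3.5,10,72,0,-0.005,0],[-1,3.5,10,72,0,-0.005,0],[-1,3.5,10,72,0,-0.005,0],[-1,3.5,10,72,0,-0.005,0]], force=25)

```text
clock: 13.0
position: [0.4903, -0.2552, 0.0343]
ee_rot: [-2.632, -1.715, -0.0]
force: [-1.9, -0.4, 6.4]
width: 0.212
```

Call:
play_rows(motion=[[-1,0,0,-10,0,0,0],[-1,0,0,-40,0,0,0],[-1,0,0,-80,0,0,0],[-1,0,0,-120,0,0,0],[-1,0,0,-160,0,0,0],[-1,0,0,-200,0,0,0],[-1,0,0,-230,0,0,0],[-1,0,0,-230,0,0,0]])

```text
clock: 13.8
position: [0.4923, -0.2553, 0.2693]
ee_rot: [2.627, 1.712, 0.006]
force: [0.6, -0.3, -1.0]
width: 0.217
```

Run:
```python
from h import *
s=arm.observe();print(s["joints"].round(2),s["position"],s["width"],shift([.5067,.2172,.262],rot(71.4)))
```

```text
[ 0.89  0.38 -0.68  1.68  0.26  1.17  1.29] [ 0.49231798 -0.25530992  0.26927187] 0.21708472903276294 (array([ 438.1, -177.6,    5.9]), array([ 0.0073,  0.0004, -0.0909]))
```

Call:
play_rows(motion=[[-1,35,-14,0,0,0,0],[-1,80,-32,0,0,0,-0.02],[-1,125,-50,0,0,0,-0.03],[-1,170,-69,0,0,0,-0.04],[-1,215,-87,0,0,0,-0.05],[-1,260,-105,0,0,0,-0.06],[-1,305,-123,0,0,0,-0.07],[-1,350,-142,0,0,0,-0.08],[-1,395,-160,0,0,0,-0.09],[-1,425,-173,0,0,0,-0.09]])

```text
clock: 14.8
position: [0.5043, 0.207, 0.2677]
ee_rot: [2.545, 1.834, 0.006]
force: [0.3, 0.2, -0.7]
width: 0.212
```

Call:
play_rows(motion=[[-1,0,0,0,0,0,0],[-1,0,0,0,0,0,0]])

```text
clock: 15.0
position: [0.5033, 0.2078, 0.267]
ee_rot: [2.543, 1.838, 0.003]
force: [-0.8, -0.9, -0.9]
width: 0.217
```

Run:
```python
from h import *
s=arm.observe();T=R.from_rotvec(s["ee_rot"]);print(s["joints"].round(2),s["position"])
d=arm.get_image("wrist")
q=T.inv().apply(pts(d)[100:250,225:295].reshape(-1,3)-s["position"])*1000
q=q[(q[:,2]<30)&(q[:,2]>-5)&(q[:,1]<-25)]
print(len(q),np.percentile(q,[1,50,99],axis=0).round(1))
off=-65-np.percentile(q[:,1],1);print("off",off)
TX=rot(71.4)
t=np.array([.5067,.2172,.08])+TX.apply([0,off/1000,0]);print(t,shift(t,TX))
```

```text
[ 0.12  0.41 -0.83  1.69  0.32  1.18  0.45] [0.50334704 0.20778635 0.26702805]
3915 [[ -9.1 -66.5   6.9]
 [  0.5 -47.7   8.3]
 [ 10.4 -25.4  16.5]]
off 1.5299809898555452
[0.50815007 0.216712   0.08      ] (array([ 11.5,  -0.3, 187. ]), array([0.0052, 0.0014, 0.0031]))
```

Call:
play_rows(motion=[[-1,10,0,20,0.005,0.001,0.003],[-1,11,0,60,0.005,0.001,0.003],[-1,11,0,100,0.005,0.001,0.003],[-1,11,0,140,0.005,0.001,0.003],[-1,11,0,175,0.005,0.001,0.003],[-1,11,0,187,0.005,0.001,0.003],[-1,11,0,187,0.005,0.001,0.003],[-1,11,0,187,0.005,0.001,0.003]])

```text
clock: 15.85
position: [0.5091, 0.216, 0.0814]
ee_rot: [2.551, 1.832, 0.002]
force: [0.7, 0.4, 0.2]
width: 0.213
```

Run:
```python
from h import *
s=arm.observe();print(s["joints"].round(2),s["position"],s["force"],shift([.5082,.2167,.058],rot(71.4)))
```

```text
[-0.    0.62 -0.7   1.88  0.53  0.83  0.26] [0.50912336 0.21602187 0.08136269] [0.6550469  0.36815896 0.22257531] (array([ 0.3, -1.1, 23.4]), array([ 0.0013, -0.0006, -0.0009]))
```

Call:
play_rows(motion=[[-1,0,-1,8,0,0,0],[-1,0,-1,14,0,0,0],[-1,0,-1,19,0,0,0],[-1,0,-1,22,0,0,0],[-1,0,-1,23.5,0,0,0],[-1,0,-1,23.5,0,0,0],[-1,0,-1,23.5,0,0,0]])

```text
clock: 16.55
position: [0.5081, 0.2163, 0.0583]
ee_rot: [2.551, 1.832, 0.002]
force: [-2.9, -1.7, 6.4]
width: 0.212
```

Call:
play_rows(motion=[[-1,0,0,0.5,0,0,0],[-0.4,0,0,0.5,0,0,0],[-0.2,0,0,0.5,0,0,0],[-0.2,0,0,0,0,0,0],[-0.2,0,0,-20,0,0,0],[-0.2,0,0,-60,0,0,0],[-0.2,0,0,-110,0,0,0],[-0.2,0,0,-160,0,0,0],[-0.2,0,0,-200,0,0,0],[-0.2,0,0,-200,0,0,0]])

```text
clock: 17.55
position: [0.5097, 0.2185, 0.2641]
ee_rot: [2.549, 1.831, 0.016]
force: [0.5, 0.2, 0.1]
width: 0.402
```

Run:
```python
from h import *
s=arm.observe();print(s["joints"].round(2),s["position"],s["width"])
d=arm.get_image("wrist");cv2.imwrite("pics/w4.png",d["img"])
P=pts(d);z=P[...,2];near=(abs(P[...,0]-.52)<.13)&(abs(P[...,1]-.254)<.13)
print("3rd");rects(d,near&(z>.043)&(z<.06),100)
print(shift([.568,.0075,.3],rot(93.5)))
```

```text
[ 0.1   0.42 -0.83  1.68  0.34  1.18  0.43] [0.5096952  0.21850558 0.26412538] 0.4021281064348159
3rd
c 507 217 size 130 20 longdir deg -18.6 z med 50.0 mean [502.6 218.5  50. ] [ 245  102   20  118 2158]
c 534 296 size 130 21 longdir deg -18.7 z med 49.9 mean [529.8 296.9  49.7] [ 318  102   28  118 2279]
(array([-179.8,  123.4,  -38.8]), array([ 0.0063, -0.0024, -0.3867]))
```

View pics/w4.png

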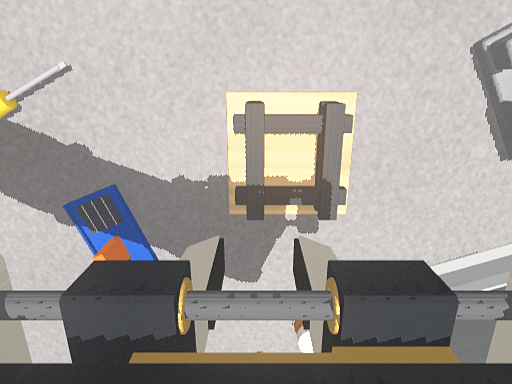

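Call:
play_rows(motion=[[-0.2,-36,25,0,0,0,-0.08],[-0.2,-72,50,0,0,0,-0.16],[-0.2,-108,74,0,0,0,-0.24],[-0.2,-144,99,0,0,0,-0.32],[-0.2,-180,123,0,0,0,-0.387],[-0.2,-180,123,0,0,0,-0.387],[-0.2,-180,123,0,0,0,-0.387],[-0.2,-180,123,0,0,0,-0.387]])

```text
clock: 18.4
position: [0.5672, 0.0085, 0.2605]
ee_rot: [2.15, 2.288, 0.008]
force: [1.1, 0.6, -0.7]
width: 0.4
```

Run:
```python
from h import *
s=arm.observe();print(s["joints"].round(2),s["position"],s["width"])
d=arm.get_image("wrist");cv2.imwrite("pics/w5.png",d["img"])
P=pts(d);z=P[...,2];near=(abs(P[...,0]-.568)<.13)&(abs(P[...,1]-.0)<.1)
print("all");rects(d,near&(z>.003)&(z<.075),300)
print("handle");rects(d,near&(z>.05)&(z<.065),30)
print("floor-ish");rects(d,near&(z>.009)&(z<.014),30)
for q in("ball_center","tray_pocket"):
  for r in arm.look_for(d,q)[:2]:
    b=np.array(r["box"])*[512,384,512,384];print(q,r["score"],b,P[int(b[1]+b[3]/2),int(b[0]+b[2]/2)])
```

```text
[ 0.51  0.47 -0.88  1.65  0.38  1.2   1.17] [0.56717966 0.00854092 0.26045703] 0.3997102410387633
all
c 566 9 size 159 70 longdir deg 3.3 z med 6.9 mean [560.3   8.4  11.3] [ 227   88   63  133 7863]
handle
c 565 9 size 33 13 longdir deg 3.6 z med 57.9 mean [564.4   8.6  57.7] [252 150  13  33 413]
floor-ish
c 566 9 size 159 70 longdir deg 3.3 z med 11.9 mean [560.1   8.3  11.8] [ 227   88   63  133 1042]
c 513 6 size 44 40 longdir deg -87.6 z med 10.0 mean [512.9   5.8  10.1] [ 239   95   40   37 1274]
ball_center 0.52 [248.32   187.5072  16.384   22.3104] [0.61006023 0.00906115 0.02703535]
```

View pics/w5.png

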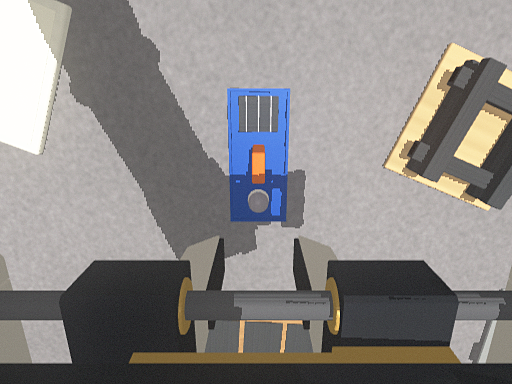

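Run:
```python
from h import *
print(shift([.5655,.009,.04],rot(93.4)))
```

```text
(array([-1.000e-01, -3.400e+00,  2.211e+02]), array([ 0.0065, -0.0013,  0.0043]))
```

Call:
play_rows(motion=[[-0.2,1,-1,30,0,0,0],[-0.2,1,-1,70,0,0,0],[-0.2,1,-1,110,0,0,0],[-0.2,1,-1,130,0,0,0],[-0.2,1,-1,140,0,0,0],[-0.2,1,-1,140,0,0,0],[-0.2,1,-1,140,0,0,0]])

```text
clock: 19.25
position: [0.568, 0.0109, 0.1223]
ee_rot: [2.146, 2.289, 0.011]
force: [0.4, 0.5, 0.3]
width: 0.399
```

Run:
```python
from h import *
print(arm.observe()["position"],shift([.5655,.009,.04],rot(93.4)))
```

```text
[0.56796287 0.01086876 0.12228228] (array([-1.8, -3.2, 82.3]), array([ 0.008 , -0.0016,  0.005 ]))
```

Call:
play_rows(motion=[[-0.2,-2,-3,20,0.008,-0.002,0.005],[-0.2,-2,-3,45,0.008,-0.002,0.005],[-0.2,-2,-3,65,0.008,-0.002,0.005],[-0.2,-2,-3,77,0.008,-0.002,0.005],[-0.2,-2,-3,82,0.008,-0.002,0.005],[-0.2,-2,-3,82,0.008,-0.002,0.005],[-0.2,-2,-3,82,0.008,-0.002,0.005]])

```text
clock: 19.95
position: [0.5663, 0.009, 0.0411]
ee_rot: [2.154, 2.285, 0.001]
force: [-0.2, 0.3, -1.2]
width: 0.4
```

Call:
play_rows(motion=[[-0.4,0,0,0,0,0,0],[-0.6,0,0,0,0,0,0],[-1,0,0,0,0,0,0],[-1,0,0,0,0,0,0],[-1,0,0,0,0,0,0],[-1,0,0,0,0,0,0]], force=45)

```text
clock: 20.55
position: [0.5665, 0.009, 0.0414]
ee_rot: [2.154, 2.285, 0.001]
force: [-0.1, -0.7, 5.1]
width: 0.152
```

Call:
play_rows(motion=[[-1,0,0,-5,0,0,0],[-1,0,0,-12,0,0,0],[-1,0,0,-22,0,0,0],[-1,0,0,-35,0,0,0],[-1,0,0,-50,0,0,0],[-1,0,0,-65,0,0,0],[-1,0,0,-78,0,0,0],[-1,0,0,-88,0,0,0],[-1,0,0,-94,0,0,0],[-1,0,0,-96,0,0,0]])

```text
clock: 21.55
position: [0.5666, 0.009, 0.1381]
ee_rot: [2.154, 2.284, 0.002]
force: [-0.9, 0.5, -3.2]
width: 0.148
```

```bash
cat > tray.py <<'E'
from h import *
def trayfit(d,zlo):
    """plane tilt of the blue points of the held tray, per camera"""
    P=pts(d);hsv=cv2.cvtColor(d["img"],cv2.COLOR_BGR2HSV)
    c=arm.observe()["position"]
    m=(abs(hsv[...,0]-112.)<14)&(hsv[...,1]>120)&(P[...,2]>zlo)&(np.linalg.norm(P[...,:2]-c[:2],axis=2)<.11)
    q=P[m];A=np.c_[q[:,:2]-c[:2],np.ones(len(q))]
    k=np.ones(len(q),bool)
    for _ in range(5):
        s=np.linalg.lstsq(A[k],q[k,2],rcond=None)[0];r=abs(A@s-q[:,2]);k=r<.004
    print("n",k.sum(),"tilt deg",np.degrees(np.arctan(s[:2])).round(2),"z at tcp",s[2].round(4))
    rects(d,m,100)
E
python3 - <<'E'
from tray import *
s=arm.observe();print(s["joints"].round(2),s["position"],s["ee_rot"],s["width"],s["force"])
d=arm.get_image("wrist");cv2.imwrite("pics/w6.png",d["img"]);trayfit(d,.05)
print(shift([.474,-.295,.20],rot(93.4)))
E
```

```text
[ 0.45  0.59 -0.81  1.8   0.51  0.97  1.06] [0.56657174 0.00896198 0.1380735 ] [2.15351751e+00 2.28443384e+00 1.88792851e-03] 0.14751855646111353 [-0.91969821  0.50830973 -3.17094452]
n 9894 tilt deg [ 0.19 -0.06] z at tcp 0.1029
c 533 7 size 93 70 longdir deg 3.5 z med 103.0 mean [528.5   7.2 104.2] [  187    95   144   166 12481]
c 639 25 size 17 10 longdir deg -39.4 z med 103.5 mean [640.   25.2 104.2] [262 329  21  23 156]
c 640 2 size 16 9 longdir deg 44.2 z med 103.6 mean [641.6   2.  104.2] [235 330  19  22 140]
(array([-298. , -110.2,  -62.1]), array([ 0.0021,  0.0007, -0.0003]))
```

View pics/w6.png

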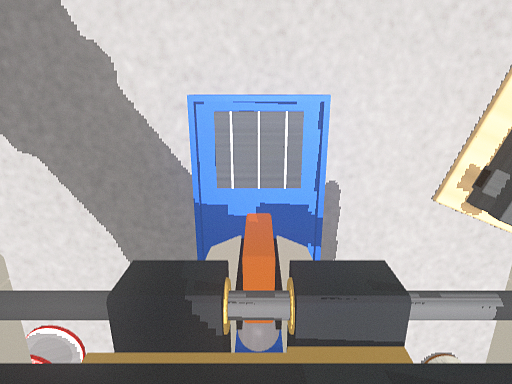

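Call:
play_rows(motion=[[-1,-5,-2,-2,0,0,0],[-1,-14,-5,-5,0,0,0],[-1,-28,-10,-10,0,0,0],[-1,-47,-17,-16,0,0,0],[-1,-68,-25,-22,0,0,0],[-1,-89,-33,-28,0,0,0],[-1,-110,-41,-33,0,0,0],[-1,-127,-47,-37,0,0,0],[-1,-139,-51,-39,0,0,0],[-1,-145,-53,-40,0,0,0]])

```text
clock: 22.6
position: [0.5214, -0.1408, 0.1777]
ee_rot: [2.156, 2.282, 0.0]
force: [0.1, 0.6, -2.6]
width: 0.152
```

Call:
play_rows(motion=[[-1,-5,-2,-1,0,0,0],[-1,-14,-5,-3,0,0,0],[-1,-28,-10,-5,0,0,0],[-1,-47,-17,-8,0,0,0],[-1,-68,-25,-11,0,0,0],[-1,-89,-33,-14,0,0,0],[-1,-110,-41,-17,0,0,0],[-1,-127,-47,-20,0,0,0],[-1,-140,-51,-21,0,0,0],[-1,-146,-54,-22,0,0,0]])

```text
clock: 23.6
position: [0.4752, -0.2913, 0.1997]
ee_rot: [2.158, 2.281, -0.0]
force: [0.2, -0.6, -1.9]
width: 0.153
```

Run:
```python
from tray import *
s=arm.observe();print(s["joints"].round(2),s["position"],s["width"],s["force"])
print(shift([.475,-.295,.20],rot(93.4)))
```

```text
[ 1.05  0.51 -0.85  1.75  0.43  1.08  1.69] [ 0.47521348 -0.29132101  0.19972843] 0.15266832806335587 [ 0.23038195 -0.56926746 -1.91790468]
(array([-3.7, -0.4, -0.3]), array([ 0.0013,  0.0015, -0.004 ]))
```

Call:
play_rows(motion=[[-1,-2,0,0,0,0,0],[-1,-4,0,0,0,0,0],[-1,-4,0,0,0,0,0],[-1,-4,0,0,0,0,0],[-1,-4,0,0,0,0,0],[-1,-4,0,0,0,0,0],[-1,-4,0,0,0,0,0],[-1,-4,0,0,0,0,0]])

```text
clock: 24.4
position: [0.4755, -0.2952, 0.1997]
ee_rot: [2.158, 2.281, -0.0]
force: [-0.3, -1.0, -1.5]
width: 0.151
```

Run:
```python
from tray import *
s=arm.observe();print(s["position"],s["dq"].round(3),s["width"],s["force"])
d=arm.get_image("wrist");trayfit(d,.1)
for r in arm.look_for(d,"ball_center")[:1]:print(r)
f=arm.get_image("side");trayfit(f,.1)
P=pts(f);z=P[...,2];near=(abs(P[...,0]-.52)<.11)&(abs(P[...,1]-.254)<.11)
rects(f,near&(z>.043)&(z<.06),30)
g=arm.get_image("scene");trayfit(g,.1)
for q,x in(("flux_jar",(.771,.212)),("spool",(.757,-.182)),("screwdriver",(.349,-.042)),("cell_stack",(.475,-.523)),("tape_dispenser",(.557,.514))):
  P=pts(g)
  for r in arm.look_for(g,q)[:1]:
    b=np.array(r["box"])*[512,384,512,384];print(q,P[int(b[1]+b[3]/2),int(b[0]+b[2]/2)].round(3),x)
a=cv2.resize(g["img"][105:305,115:435],(480,300),interpolation=3)
b=cv2.resize(f["img"][90:300,170:350],(318,371),interpolation=3)
o=np.zeros((600,800,3),np.uint8);o[:300,:480]=a;o[:371,482:]=b;o[300:588,48:432]=cv2.resize(d["img"],(384,288))
cv2.imwrite("pics/f.png",o)
```

```text
[ 0.475458   -0.29523728  0.19972902] [ 0.002  0.002  0.002  0.001  0.001  0.001 -0.002] 0.1505629527291089 [-0.29319508 -0.96571609 -1.52990563]
n 9643 tilt deg [ 0.28 -0.24] z at tcp 0.1646
c 441 -297 size 93 70 longdir deg 3.2 z med 164.6 mean [ 438.5 -298.3  165.8] [  187    95   144   166 11859]
c 546 -291 size 30 14 longdir deg -82.3 z med 165.1 mean [ 549.2 -287.1  165.8] [235 329  48  23 353]
{'box': [0.4631, 0.8367, 0.0758, 0.0701], 'score': 0.77}
n 150 tilt deg [-0.23  6.08] z at tcp 0.1614
c 474 -288 size 154 78 longdir deg 3.7 z med 163.2 mean [ 475.6 -277.4  163.4] [274 115  39  14 188]
c 504 221 size 130 29 longdir deg -20.7 z med 48.6 mean [504.4 222.2  48.5] [249 234  35  19 196]
c 532 301 size 129 25 longdir deg -17.6 z med 48.7 mean [531.2 301.5  48.7] [238 251  35  21 215]
n 212 tilt deg [1.24 3.17] z at tcp 0.1654
c 499 -294 size 117 71 longdir deg 3.7 z med 166.8 mean [ 506.9 -286.5  166.8] [164 116  33  24 268]
flux_jar [0.774 0.217 0.06 ] (0.771, 0.212)
spool [ 0.765 -0.183  0.045] (0.757, -0.182)
screwdriver [ 0.347 -0.031  0.022] (0.349, -0.042)
cell_stack [ 0.479 -0.52   0.016] (0.475, -0.523)
tape_dispenser [0.563 0.515 0.082] (0.557, 0.514)
```

View pics/f.png

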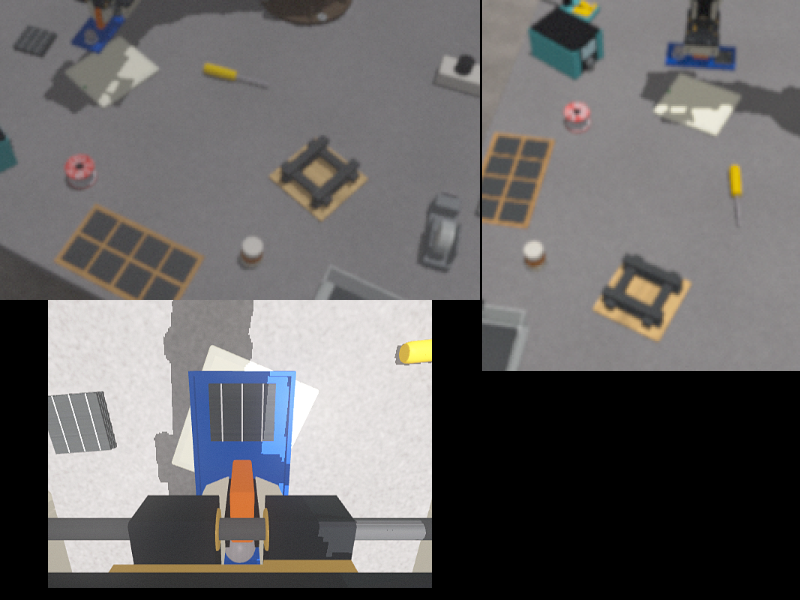

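The views show the tray level over the cleared plate, the ball in its pocket, the tower with three layers, and the bystanders where they were.

```bash
python3 -c "
from cell import arm
print(arm.sign_off())"
```

```text
the job is handed in; nothing more can be done
None
```

The job is done and handed in at about 24.5 s on the robot's clock. Both slats are on the tower as its third layer, and the arm is holding the tray level over the light plate.

- **Tower:** in the last wrist-camera check of the tower, the two new slats lay flat with their tops at 50 mm. They were at (507, 217) and (534, 296) mm, within about 1 mm of target and square to the board. The final side view shows the tower still standing.
- **Tray:** it is gripped by the handle (width 0.15, about 14 mm) and the arm is at rest. It is centred over the plate to within a few mm, with its underside at about z = 159 mm, roughly 147 mm above the plate's top. A plane fit from the wrist camera gives a tilt of about 0.3°.
- **Ball:** it is in the pocket at the tray's +x end, and the fingers did not come near it.
- **Other things on the bench:** they look unmoved in the pictures. Their rough network positions agree with the first ones to about 1 cm, apart from the tape dispenser's height (82 mm against 59 mm), where the network point landed on a different part of it.
- **Disagreeing check:** plane fits from the two distant cameras gave tilts of 3° and 6°. I discounted these because they used only 150–210 coarse pixels that mix rim and floor, against nearly 10,000 from the wrist camera.

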